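Put the specimen kit back into its holders

TASK

Put the four pieces of the specimen kit back into the white-rimmed, blue-floored holders on the worktop that match their size and outline: the black objective case in the large round one, the white jar in the medium round one, the green sample mount in the small round one, and the steel stage block in the oblong one with its long side along the holder's. Keep each piece upright all the while, set it flat on the holder's floor inside the rim, and let go; leave the cleaner bottle and the red tape roll where they are.

Things in the scene. Friction and masses are not known exactly. Their poses are not given: they have to be found in the camera images.
- case_mid (a point): Screw-top microscope objective case: upright black cylinder, 62 to 64 mm diameter, 58 mm high, 0.14 kg, with a small white label on its lid. Point at its centre, 29 mm above its underside; z up its axis. Belongs in the large round holder.
- jar_mid (a point): White plastic jar with a blue label band, upright: body 46 mm diameter up to 45 mm high, then narrowing to a 30 mm screw cap; 62 mm high in all, 0.07 kg. Point at its centre, 31 mm above its underside; z up its axis. Belongs in the medium round holder.
- mount_mid (a point): Green metallographic sample mount: short upright cylinder, 30 mm diameter, 22 mm high, 0.022 kg, with two thin metal strips set in its top face. Point at its centre, 11 mm above its underside; z up its axis. Belongs in the small round holder.
- block_mid (a point): Stage block: bright mottled steel base 50 mm (x) by 35 mm (y) by 15 mm high, with a black step 20 mm (x) by 30 mm (y) on its -x half that rises to 25 mm; 0.2 kg. Point over the centre of the base, 12.5 mm above its underside; x along the 50 mm side, z up. Pinch it across the 35 mm side, low on the base. Belongs in the oblong holder, either way round.
- nest_large: Large round white plastic holder with a blue fabric floor, fixed to the worktop (it may lie anywhere among the loose things). Floor 2 mm above the worktop, rim 6 mm thick and 7 mm high (5 mm above the floor), two small screw ears 3 mm high reaching 10 mm beyond the rim on its +x and -x sides. Origin at the centre of its underside, on the worktop; z up. Pocket 80 mm inside diameter, 92 mm over the rim.
- nest_medium: Medium round white plastic holder with a blue fabric floor, fixed to the worktop (it may lie anywhere among the loose things). Floor 2 mm above the worktop, rim 6 mm thick and 7 mm high (5 mm above the floor), two small screw ears 3 mm high reaching 10 mm beyond the rim on its +x and -x sides. Origin at the centre of its underside, on the worktop; z up. Pocket 62 mm inside diameter, 74 mm over the rim.
- nest_small: Small round white plastic holder with a blue fabric floor, fixed to the worktop (it may lie anywhere among the loose things). Floor 2 mm above the worktop, rim 6 mm thick and 7 mm high (5 mm above the floor), two small screw ears 3 mm high reaching 10 mm beyond the rim on its +x and -x sides. Origin at the centre of its underside, on the worktop; z up. Pocket 46 mm inside diameter, 58 mm over the rim.
- nest_oblong: Oblong white plastic holder with a blue fabric floor, fixed to the worktop (it may lie anywhere among the loose things). Floor 2 mm above the worktop, rim 6 mm thick and 7 mm high (5 mm above the floor), two small screw ears 3 mm high reaching 10 mm beyond the rim on its +x and -x sides. Origin at the centre of its underside, on the worktop; z up. Pocket 66 mm (x) by 51 mm (y) inside, 78 by 63 mm over the rim; x along its long side.
- cleaner_mid (a point): Bystander, at the right: upright white bottle with a blue dropper cap, 52 mm diameter, 150 mm high, loose. Point at its centre, 75 mm above its underside.
- tape_mid (a point): Bystander, at the left: part-used roll of red tape lying flat, about 78 by 88 mm and 19 mm high, loose. Point at its centre, 9.5 mm above the worktop.
Things that resemble listed ones, but are neither listed nor needed, are in the scene too. Of the things that look like the part that bears case_mid, the middle-sized one is meant.

How it is judged:
By the outcome, as a careful person would: the job done as asked, in the order asked, and still so for the second after the job is handed in, with the robot touching nothing.
It also fails if it takes over 102 s, if anything falls off the work surface, if the arm or the gripper's body presses on something with over 40 N, if the wrist force passes 120 N, or if a joint passes its speed limit or range.

ROBOT

A 6-joint arm with a two-finger parallel gripper is mounted at the origin on the work surface; the furniture and walls round the work are solid. World frame = base frame: x ahead of the robot, y to its left, z up, the work surface at z = 0. Lengths are in m, angles in rad, forces in N, time in s.
With the tool pointing down it reaches from about 0.35 to 0.975 m from the base axis. Payload 4.9 kg.
Tool frame: the origin (TCP) lies midway between the tips of the shut fingers; the grasp point (between the pads) lies 19 mm behind it; z points along the fingers, y is the direction in which the jaws open and shut (so a half turn about z gives the same grasp; the last joint's range is limited). The gripper opens to 85 mm and grips with 20 to 120 N. Pads are 22 mm wide; open, the fingers measure 114 mm over their backs; the gripper's body (76 mm by 85 mm) begins 54 mm behind the grasp point. The pads swing forward as they close: fully open they stand 13 mm farther back than shut.
Start: joints at [1.085, 0.053, 1.613, -0, 1.476, -0.119], TCP at [0.224, 0.583, 0.231] pointing down, gripper open.
Joint ranges: [-3.01, 3.01], [-1.01, 2.22], [0.06, 2.58], [-1.02, 4.17], [0.09, 2.62], [-3.14, 3.14]. Speed limits (rad/s): [2.57, 2.57, 3.14, 3.14, 3.14, 3.14].

INTERFACE

Orientations are given as a unit quaternion [w, x, y, z].
In Python, from plant import state, grab_frame, camera_params, job_done, boxes_of gives the robot as it stands.
- The arm moves only by the tool step_arm, never from a script. Its argument "steps" is a list of rows, each a list of 4 numbers: the shift along the tool's x, y, z in mm, then the turn about the tool's z in degrees. A call has 1 to 8 rows; each row shifts and turns the pose as measured when the row begins, along the tool's axes as they then stand; what a row does not reach is not made up. A row lasts 1/10 s, in which the tool goes at most 50 mm and 8.59 degrees, less where a joint would pass 70% of its speed; a pose out of reach is approached as far as the arm can. A call is refused whole if a number of a shift passes 50 or a number of a turn 8.59, either way. A call with a gripper value outside its range is refused whole. "claw" is the opening in per cent of the stroke, from 0 (shut) to 100 (fully open), set as the call begins (left out, the last holds). The fingers move at their own pace and stop on an object; the grip force is fixed at half the most. Time passes only in rows, so rows that do not move let the fingers close. It gives the time, the measured TCP pose, the force and the opening at its end, in the units of the state.
- state(): the state, without advancing time (a new reading comes with each control period).
- grab_frame(name): name is "scene" or "top" or "wrist"; returns (picture, depth): 384x512x3 uint8, red, green, blue; 384x512 float32, m along the optical axis (not along the pixel's ray), 0 where there is no reading.
- camera_params(name): a dict with "mtx" (3x3 intrinsics, pixels), "extrinsics" (4x4, takes a point from camera to world coordinates); the wrist camera has in their place "T_tool_cam" (4x4, takes a point from camera to tool coordinates, whose origin is the TCP and whose axes are the flange's). Camera axes: x right, y down, z forward; pixel columns grow to the right and rows downward; lengths in m; the calibration is good to about 2 mm. A picture is of the moment at which its call begins: read the wrist's pose just before it. camera_params takes no time and is no camera call.
- job_done(): hands the job in, once; it reports no verdict.
Trained networks look in the newest picture that a camera, given by its name, has taken for a name from the list of things; names that differ only in an ending like _2 or _b are one class to them, and where a whole thing is asked for, a point or a joint stands for the part that bears it (a point fixed in the world has none). Each returns a list of dicts, best first, with "p" (0 to 1); they miss things now and then, are a little off and sometimes report something else, mostly with a low value. They report only what shows in the picture. A call takes as long as a camera call. They do not tell look-alikes from the thing itself.
- boxes_of(camera, label): "box" ([left, top, width, height] in pixels, round what is visible of it).
The state is a dict: "time": time; "joint_pos": joint angles; "joint_vel": joint speeds; "joint_efforts": joint torques, N m; "tool_pos": TCP position; "tool_rot": TCP orientation; "contact_force": force on the tool from outside, world axes, zero at the start; "ft_torque": the same for the moment, N m; "gripper_width": opening from 0.0 (shut) to 1.0 (fully open).
Only numpy, scipy, OpenCV 4.12 (cv2) and the standard library are available. Lean on these libraries where they do the work, as an engineer would, in place of code of your own. Each camera call takes 0.05 s, during which the arm holds its last target. There are 200 camera calls.

## Working session

There is one attempt and no reset: what is moved stays moved. The work goes in short steps, Python scripts to look and compute and a tool call to move; the robot and the scene stay as the last step left them, time stands still between calls to the robot, and variables do not carry over. Pictures are saved under pics/ and viewed, about 12 in all and at most 16, crops included, and the job is handed in when it is done.

Besides the shell and the picture viewer there is one more tool, called by a JSON object that holds its "method" and its "body", one argument or row to a line. step_arm: Moves the arm, as the interface text tells. Its arguments: {"type":"object","properties":{"steps":{"type":"array"},"claw":{"type":"number"}},"required":["steps"]}

```bash
mkdir -p pics; ls; cat > h.py <<'E'
import numpy as np, cv2
from plant import state, grab_frame, camera_params, job_done, boxes_of
from scipy.spatial.transform import Rotation as R
def rot(q): return R.from_quat([q[1],q[2],q[3],q[0]]).as_matrix()
def look(name):
    s=state(); im,d=grab_frame(name); c=camera_params(name); K=np.array(c['mtx'])
    if name=='wrist':
        T=np.eye(4); T[:3,:3]=rot(s['tool_rot']); T[:3,3]=s['tool_pos']; T=T@np.array(c['T_tool_cam'])
    else: T=np.array(c['extrinsics'])
    return im,d,K,T
def cloud(d,K,T):
    v,u=np.mgrid[:d.shape[0],:d.shape[1]]
    p=np.stack([(u-K[0,2])/K[0,0]*d,(v-K[1,2])/K[1,1]*d,d],-1)
    P=p@T[:3,:3].T+T[:3,3]; P[d==0]=np.nan; return P
def px2z(u,v,z,K,T):
    r=T[:3,:3]@np.linalg.solve(K,[u,v,1.]); return T[:3,3]+r*(z-T[2,3])/r[2]
def save(n,im): cv2.imwrite('pics/'+n+'.png',cv2.cvtColor(im,cv2.COLOR_RGB2BGR))
E
python3 - <<'E'
from h import *
s=state(); print(s['time'],s['tool_pos'],s['tool_rot'],s['gripper_width'])
a=look('top'); b=look('scene'); np.savez('top.npz',*a); np.savez('scene.npz',*b)
print(a[2],a[3]); print(b[3])
for n in ['case_mid','jar_mid','mount_mid','block_mid','nest_large','nest_medium','nest_small','nest_oblong','cleaner_mid','tape_mid']:
    for x in boxes_of('top',n)[:5]: print(n,np.round(x['box']),round(x['p'],2))
save('top1',cv2.resize(a[0],(800,600),interpolation=cv2.INTER_CUBIC)); save('scene1',b[0])
E
```

```text
pics
0.0 [0.2238568  0.58286975 0.23005621] [-3.04419456e-04  1.82370479e-01  9.83229344e-01 -9.86616619e-04] 1.001126211826277
[[381.85381425   0.         261.06083616]
 [  0.         381.85381425 186.2410333 ]
 [  0.           0.           1.        ]] [[-0.02901934 -0.9922122   0.12113143  0.35555759]
 [-0.99925539  0.03187881  0.02173516 -0.0130671 ]
 [-0.02542741 -0.1204105  -0.99239849  1.23384248]
 [ 0.          0.          0.          1.        ]]
[[ 0.72115218 -0.429588    0.54350132 -0.16965785]
 [-0.69248586 -0.46972574  0.54755919 -0.67089127]
 [ 0.02007171 -0.77124048 -0.63622736  0.85115106]
 [ 0.          0.          0.          1.        ]]
case_mid [245. 224.  29.  29.] 0.87
case_mid [276. 195.  22.  20.] 0.69
case_mid [310. 178.  15.  12.] 0.49
jar_mid [333. 142.  15.  14.] 0.53
mount_mid [235. 200.  10.   3.] 0.5
block_mid [187. 200.  10.  19.] 0.76
nest_large [176. 138.  31.  35.] 0.69
nest_large [335. 142.  15.  13.] 0.64
nest_medium [279. 133.  20.  23.] 0.77
nest_small [280. 136.  17.  20.] 0.73
nest_small [336. 190.  20.  21.] 0.69
nest_oblong [228. 142.  24.  31.] 0.8
cleaner_mid [396. 141.  23.  23.] 0.9
tape_mid [115. 168.  19.  25.] 0.64
```

```bash
python3 - <<'E'
from h import *
z=np.load('top.npz'); im=z['arr_0']
c=im[100:280,90:430]; save('top1c',cv2.resize(c,(800,424),interpolation=cv2.INTER_CUBIC))
E
```

```text
(no output)
```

View pics/top1c.png

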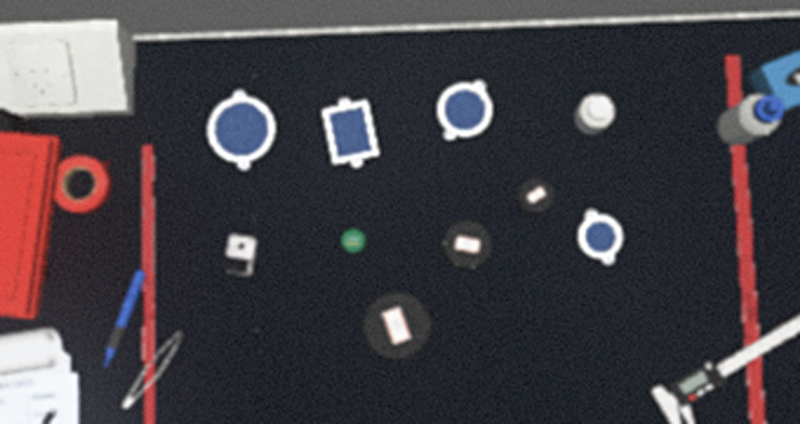

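View pics/scene1.png

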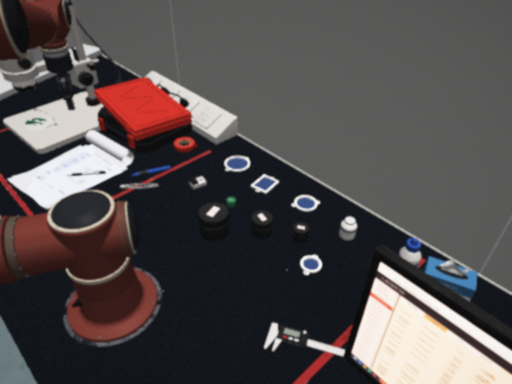

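Top crop: three black cases at crop (397,325), (467,244) and (536,195), which is full-image (259,238), (288,203) and (318,183). The middle-sized one is (288,203). I'll measure everything and enlarge a crop of the cases to confirm.

```bash
python3 - <<'E'
from h import *
z=np.load('top.npz'); im,d,K,T=[z['arr_%d'%i] for i in range(4)]
P=cloud(d,K,T)
hsv=cv2.cvtColor(im,cv2.COLOR_RGB2HSV)
m=((hsv[...,0]>100)&(hsv[...,0]<125)&(hsv[...,1]>90)&(hsv[...,2]>60)).astype(np.uint8)
n,l,st,c=cv2.connectedComponentsWithStats(m)
for i in range(1,n):
    if st[i,4]>50 and 150<c[i][0]<400:
        u,v=c[i]; pts=np.argwhere(l==i)[:,::-1]
        W=np.array([px2z(a,b,.002,K,T)[:2] for a,b in pts]); r=cv2.minAreaRect(W.astype(np.float32)*1000)
        print('nest',np.round(c[i]),W.mean(0).round(4),'area mm2->diam',2*np.sqrt(cv2.contourArea(cv2.convexHull(W.astype(np.float32)*1000))/np.pi),r)
h=P[...,2]
for nm,(u0,v0,w,hh) in dict(large=(245,224,29,29),mid=(276,195,22,20),small=(308,174,18,18),jar=(331,138,22,22),mount=(230,194,22,16),block=(183,196,20,24)).items():
    q=P[v0-2:v0+hh+2,u0-2:u0+w+2].reshape(-1,3); q=q[~np.isnan(q[:,2])]
    top=np.percentile(q[:,2],97); t=q[q[:,2]>max(.010,top-.012)]
    print(nm,'top',top.round(3),t.mean(0).round(4),'ext',(np.percentile(t,97,0)-np.percentile(t,3,0)).round(3),len(t))
print(np.nanmedian(h[210:250,330:380]))
save('cases',cv2.resize(im[165:260,230:340],(770,665),interpolation=cv2.INTER_CUBIC)[:600])
c=camera_params('wrist');print(c)
E
```

```text
nest [287. 146.] [ 0.6358 -0.0753] area mm2->diam 48.44964255533235 ((636.412109375, -75.2138442993164), (45.99656677246094, 46.96331024169922), 87.99457550048828)
nest [192. 154.] [0.6193 0.2379] area mm2->diam 67.45914781911819 ((620.3515625, 238.6759796142578), (66.33035278320312, 67.42247009277344), 89.40837097167969)
nest [238. 156.] [0.6096 0.0857] area mm2->diam 54.26876982323125 ((609.834716796875, 85.6288833618164), (57.36960220336914, 41.733314514160156), 10.516205787658691)
nest [345. 200.] [ 0.4528 -0.254 ] area mm2->diam 33.24699470309714 ((452.67413330078125, -254.8209228515625), (32.159420013427734, 32.28411865234375), 88.19355010986328)
large top 0.082 [0.3406 0.0244 0.0786] ext [0.072 0.074 0.008] 641
mid top 0.061 [ 0.4427 -0.0707  0.0571] ext [0.053 0.053 0.008] 324
small top 0.045 [ 0.5062 -0.1652  0.0416] ext [0.04  0.041 0.009] 177
jar top 0.063 [ 0.6168 -0.2513  0.0606] ext [0.027 0.026 0.013] 80
mount top 0.023 [0.4552 0.0821 0.0211] ext [0.026 0.026 0.009] 69
block top 0.025 [0.4381 0.2372 0.0201] ext [0.046 0.033 0.015] 127
-0.0006076037745472718
{'mtx': array([[295.63567105,   0.        , 253.90395079],
       [  0.        , 295.63567105, 192.44987283],
       [  0.        ,   0.        ,   1.        ]]), 'T_tool_cam': array([[ 7.19090159e-04, -9.57754439e-01, -2.87586366e-01,
         7.42702419e-02],
       [ 9.99999736e-01,  6.58379357e-04,  3.07817850e-04,
        -1.29181708e-06],
       [-1.05472985e-04, -2.87586512e-01,  9.57754659e-01,
        -1.40905066e-01],
       [ 0.00000000e+00,  0.00000000e+00,  0.00000000e+00,
         1.00000000e+00]])}
```

View pics/cases.png

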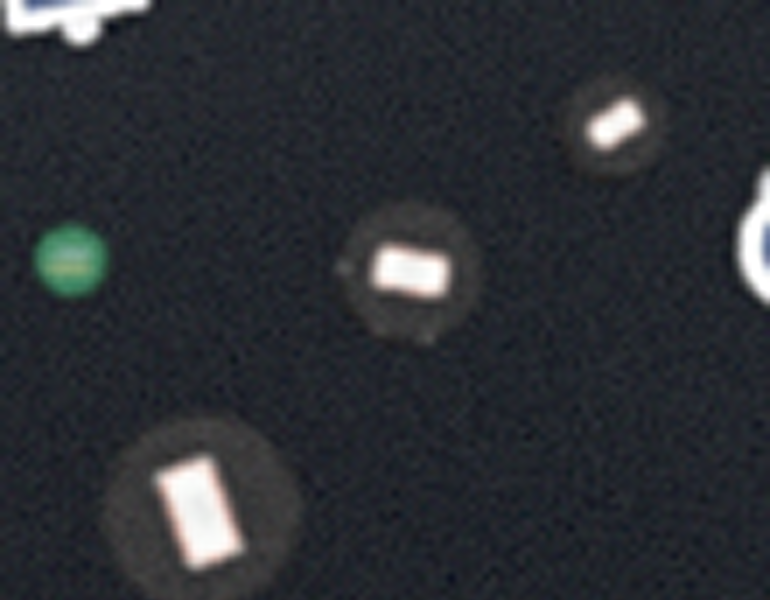

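The cases measure about 80, 58–61 and 45 mm high, largest to smallest. The middle one at (288,203) matches the 58 mm height, so that is the target, at about (0.443,-0.071). Next I square the tool to the world axes and head there.

{"method": "step_arm", "body": {
  "steps": [
    [0,-45,0,-7],
    [0,-50,0,-7],
    [0,-50,0,-7.1],
    [-25,-50,0,0],
    [-25,-50,0,0],
    [-25,-50,0,0],
    [-25,-50,0,0],
    [-25,-50,0,0]
  ],
  "claw": 100
}}

```text
time: 1.4
tool_pos: [0.304, 0.2199, 0.2291]
tool_rot: [0.001, -0.015, 1.0, -0.001]
contact_force: [1.0, -0.1, 0.4]
gripper_width: 1.0
```

```bash
cat >> h.py <<'E'
def go(x,y,z,yaw=None):
    s=state(); M=rot(s['tool_rot']); d=M.T@(np.array([x,y,z])-s['tool_pos'])*1000
    yw=np.degrees(np.arctan2(M[1,1],M[0,1]))-90
    print('t',round(s['time'],2),'tcp',np.round(s['tool_pos'],4),'yaw(jaw-90)',round(yw,2),'tilt',M[2].round(3),'w',round(s['gripper_width'],3),'shift mm',d.round(1))
E
python3 -c "
from h import *
go(.443,-.071,.18)"
```

```text
t 1.4 tcp [0.304  0.2199 0.2291] yaw(jaw-90) 1.77 tilt [-0.002 -0.002 -1.   ] w 1.0 shift mm [-129.8 -295.    49.9]
```

{"method": "step_arm", "body": {
  "steps": [
    [-22,-50,5,1.8],
    [-22,-50,5,0],
    [-22,-50,5,0],
    [-22,-50,5,0],
    [-22,-50,10,0],
    [-22,-43,10,0],
    [0,0,10,0]
  ]
}}

```text
time: 2.1
tool_pos: [0.4289, -0.0567, 0.1882]
tool_rot: [0.01, 0.005, 1.0, -0.001]
contact_force: [-0.0, 1.0, 0.1]
gripper_width: 0.997
```

```bash
cat >> h.py <<'E'
def tops(u0,u1,v0,v1,im,P,zlo,zhi):
    pass
E
python3 - <<'E'
from h import *
go(.443,-.071,.18)
im,d,K,T=look('wrist'); P=cloud(d,K,T); np.savez('w1.npz',im,d,K,T)
print([ (np.round(b['box']),round(b['p'],2)) for b in boxes_of('wrist','case_mid')])
q=P.reshape(-1,3); q=q[np.hypot(q[:,0]-.443,q[:,1]+.071)<.05]
t=q[(q[:,2]>.05)&(q[:,2]<.07)]; print(t.mean(0),t.max(0),t.min(0)); (c,r)=cv2.minEnclosingCircle((t[:,:2]*1000).astype(np.float32)); print(c,r)
save('w1',im)
E
```

```text
t 2.1 tcp [ 0.4289 -0.0567  0.1882] yaw(jaw-90) -0.56 tilt [-0.019 -0.003 -1.   ] w 0.997 shift mm [-14.  -14.2   8.5]
[(array([132., 214.,  56.,  49.]), 0.75), (array([211., 154.,  59.,  71.]), 0.72), (array([289.,  21., 124., 117.]), 0.72), (array([ 59., 157.,  52.,  61.]), 0.48)]
[ 0.44042556 -0.06979381  0.05596475] [ 0.47290483 -0.03802366  0.05935244] [ 0.41046236 -0.1017477   0.05025443]
(441.9071960449219, -69.97883605957031) 31.956966400146484
```

View pics/w1.png

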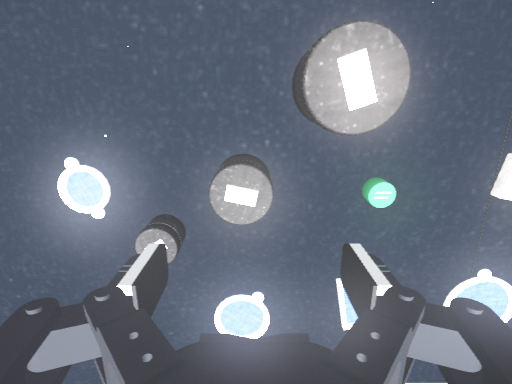

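Case_mid shows at pixel (241,194), radius 32 mm and top at 58 mm. The largest case is at (356,78) and the small one at (158,245). Descending on the middle one.

{"method": "step_arm", "body": {
  "steps": [
    [-13,-13,20,0],
    [0,0,30,0],
    [0,0,30,0],
    [0,0,20,0],
    [0,0,0,0]
  ]
}}

```text
time: 2.7
tool_pos: [0.4428, -0.0608, 0.0877]
tool_rot: [0.011, -0.002, 1.0, -0.0]
contact_force: [-0.2, 0.1, -0.9]
gripper_width: 1.004
```

```bash
python3 - <<'E'
from h import *
go(.442,-.070,.012)
z=np.load('w1.npz'); im,d,K,T=[z['arr_%d'%i] for i in range(4)]; P=cloud(d,K,T)
hsv=cv2.cvtColor(im,cv2.COLOR_RGB2HSV)
print(hsv[188,84],hsv[316,242])
m=((hsv[...,0]>95)&(hsv[...,0]<125)&(hsv[...,1]>40)&(hsv[...,2]>150)).astype(np.uint8)
n,l,st,c=cv2.connectedComponentsWithStats(m)
for i in range(1,n):
    if st[i,4]>200:
        W=np.array([px2z(a,b,.002,K,T)[:2] for b,a in np.argwhere(l==i)])*1000
        print(c[i].round(),st[i],cv2.minEnclosingCircle(W.astype(np.float32)),W.mean(0).round(1))
E
```

```text
t 2.7 tcp [ 0.4428 -0.0608  0.0877] yaw(jaw-90) 0.18 tilt [-0.022 -0.    -1.   ] w 1.004 shift mm [ 2.5 -9.2 75.7]
[ 97  26 255] [ 98  33 255]
[ 95. 200.] [  52  155   78   78 1978] ((460.5985107421875, -246.73277282714844), 50.48904800415039) [ 464.6 -242.8]
[502. 274.] [488 265  24  21 219] ((571.56298828125, 254.19432067871094), 21.68220329284668) [567.6 256.5]
[486. 297.] [457 282  51  36 603] ((614.6497802734375, 238.7085723876953), 35.66566848754883) [602.  243.8]
[350. 309.] [343 287  16  36 208] ((613.212158203125, 64.98806762695312), 28.85698699951172) [619.3  68.1]
[272. 318.] [260 296  23  42 382] ((631.8804931640625, -43.89881896972656), 33.90858459472656) [633.4 -34.2]
```

{"method": "step_arm", "body": {
  "steps": [
    [2,-9,10,0],
    [0,0,20,0],
    [0,0,20,0],
    [0,0,15,0],
    [0,0,10,0]
  ]
}}

```text
time: 3.2
tool_pos: [0.4483, -0.0704, 0.0182]
tool_rot: [0.018, -0.005, 1.0, -0.003]
contact_force: [0.1, 0.1, 0.2]
gripper_width: 1.001
```

```bash
python3 -c "
from h import *
go(.442,-.070,.013)"
```

```text
t 3.2 tcp [ 0.4483 -0.0704  0.0182] yaw(jaw-90) 0.59 tilt [-0.037 -0.006 -0.999] w 1.001 shift mm [6.5 0.5 5. ]
```

{"method": "step_arm", "body": {
  "steps": [
    [6,0,3,0],
    [0,0,2,0],
    [0,0,0,0]
  ]
}}

```text
time: 3.5
tool_pos: [0.4426, -0.0707, 0.0137]
tool_rot: [0.019, -0.006, 1.0, -0.003]
contact_force: [0.3, 0.9, 0.8]
gripper_width: 0.998
```

```bash
python3 -c "
from h import *
go(.442,-.070,.013)"
```

```text
t 3.5 tcp [ 0.4426 -0.0707  0.0137] yaw(jaw-90) 0.63 tilt [-0.038 -0.006 -0.999] w 0.998 shift mm [0.6 0.7 0.7]
```

{"method": "step_arm", "body": {
  "steps": [
    [0,0,0,0],
    [0,0,0,0],
    [0,0,0,0],
    [0,0,0,0],
    [0,0,0,0],
    [0,0,0,0]
  ],
  "claw": 0
}}

```text
time: 4.1
tool_pos: [0.4443, -0.0712, 0.0163]
tool_rot: [0.021, -0.006, 1.0, -0.004]
contact_force: [0.4, -0.1, -0.3]
gripper_width: 0.717
```

{"method": "step_arm", "body": {
  "steps": [
    [0,0,-10,0],
    [0,0,-20,0],
    [0,0,-20,0],
    [0,0,-10,0]
  ]
}}

```text
time: 4.5
tool_pos: [0.4394, -0.07, 0.077]
tool_rot: [0.018, -0.006, 1.0, -0.003]
contact_force: [0.1, -0.2, -1.5]
gripper_width: 0.716
```

```bash
python3 -c "
from h import *
go(.619,.238,.07)"
```

```text
t 4.5 tcp [ 0.4394 -0.07    0.077 ] yaw(jaw-90) 0.65 tilt [-0.036 -0.006 -0.999] w 0.716 shift mm [-182.7  306.    11.8]
```

{"method": "step_arm", "body": {
  "steps": [
    [-15,25,0,0],
    [-25,40,0,0],
    [-25,40,0,0],
    [-25,40,0,0],
    [-25,40,0,0],
    [-25,40,0,0],
    [-20,30,0,0],
    [-10,15,0,0]
  ]
}}

```text
time: 5.3
tool_pos: [0.6149, 0.2099, 0.0872]
tool_rot: [0.023, -0.003, 1.0, -0.004]
contact_force: [-0.1, -0.1, 0.0]
gripper_width: 0.718
```

```bash
python3 -c "
from h import *
go(.620,.2385,.06)"
```

```text
t 5.3 tcp [0.6149 0.2099 0.0872] yaw(jaw-90) 0.29 tilt [-0.045 -0.009 -0.999] w 0.718 shift mm [-4.  28.8 27.2]
```

{"method": "step_arm", "body": {
  "steps": [
    [-3,14,5,0],
    [-2,12,5,0],
    [0,2,2,0],
    [0,0,0,0]
  ]
}}

```text
time: 5.7
tool_pos: [0.6198, 0.2408, 0.0733]
tool_rot: [0.022, -0.004, 1.0, -0.005]
contact_force: [-0.4, -0.9, -1.2]
gripper_width: 0.722
```

```bash
python3 - <<'E'
from h import *
go(.620,.2385,.06)
im,d,K,T=look('wrist'); P=cloud(d,K,T); np.savez('w2.npz',im,d,K,T)
for n in ['nest_large','nest_oblong']: print(n,[ (np.round(b['box']),round(b['p'],2)) for b in boxes_of('wrist',n)])
q=P.reshape(-1,3); q=q[(np.hypot(q[:,0]-.62,q[:,1]-.238)<.07)&(q[:,2]<.012)&(q[:,2]>.004)]; 
print(len(q),q.min(0),q.max(0))
# circle fit of rim
A=np.c_[2*q[:,:2],np.ones(len(q))]; s=np.linalg.lstsq(A,(q[:,:2]**2).sum(1),rcond=None)[0]; print(s[:2],np.sqrt(s[2]+s[:2]@s[:2]))
save('w2',im)
E
```

```text
t 5.7 tcp [0.6198 0.2408 0.0733] yaw(jaw-90) 0.41 tilt [-0.043 -0.01  -0.999] w 0.722 shift mm [ 0.4 -2.2 13.3]
nest_large [(array([190., 123., 122., 102.]), 0.9)]
nest_oblong [(array([  0., 119., 101., 123.]), 0.75)]
1597 [0.56523949 0.19214623 0.00400354] [0.63903683 0.28258318 0.00741563]
[0.61688005 0.23743544] 0.04265055516867614
```

View pics/w2.png

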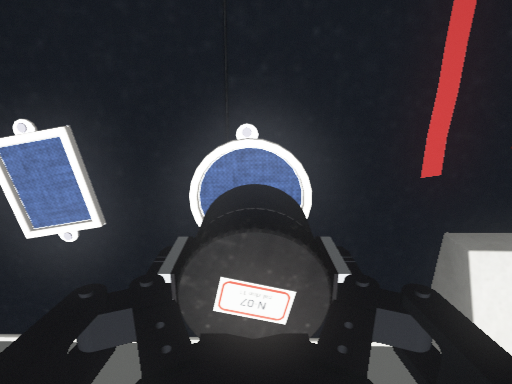

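The wrist view shows the case held upright over the large holder, at (190–312, 123–225). A rim fit gives its centre at (0.617,0.2375) with radius 42.7 mm, as expected. Lowering.

{"method": "step_arm", "body": {
  "steps": [
    [1,-3,10,0],
    [0,0,12,0],
    [0,0,12,0],
    [0,0,6,0],
    [0,0,0,0]
  ]
}}

```text
time: 6.35
tool_pos: [0.6206, 0.2342, 0.0304]
tool_rot: [0.022, -0.002, 1.0, -0.005]
contact_force: [-0.3, -0.4, -0.5]
gripper_width: 0.72
```

```bash
python3 -c "
from h import *
go(.618,.238,.018); print(state()['contact_force'])"
```

```text
t 6.35 tcp [0.6206 0.2342 0.0304] yaw(jaw-90) 0.2 tilt [-0.043 -0.01  -0.999] w 0.72 shift mm [ 3.2  4.  12.2]
[-0.34160031 -0.37676298 -0.48134819]
```

{"method": "step_arm", "body": {
  "steps": [
    [3,3,3,0],
    [0,0,4,0],
    [0,0,3,0],
    [0,0,2,0],
    [0,0,1,0]
  ]
}}

```text
time: 6.85
tool_pos: [0.6187, 0.2377, 0.0176]
tool_rot: [0.022, -0.002, 1.0, -0.005]
contact_force: [-4.8, -1.9, 7.5]
gripper_width: 0.718
```

```bash
python3 -c "
from h import *
go(.618,.238,.018); print(state()['contact_force'])"
```

```text
t 6.85 tcp [0.6187 0.2377 0.0176] yaw(jaw-90) 0.22 tilt [-0.044 -0.01  -0.999] w 0.718 shift mm [ 0.6  0.3 -0.4]
[-4.76343913 -1.90435337  7.54231267]
```

{"method": "step_arm", "body": {
  "steps": [
    [0,0,0,0],
    [0,0,0,0],
    [0,0,0,0],
    [0,0,0,0]
  ],
  "claw": 100
}}

```text
time: 7.25
tool_pos: [0.62, 0.2381, 0.019]
tool_rot: [0.024, -0.002, 1.0, -0.004]
contact_force: [0.1, 0.1, -0.1]
gripper_width: 1.001
```

{"method": "step_arm", "body": {
  "steps": [
    [0,0,-15,0],
    [0,0,-30,0],
    [0,0,-35,0],
    [0,0,-35,0],
    [0,-10,-30,0],
    [0,-30,0,0],
    [0,-40,0,0],
    [0,-20,0,0]
  ]
}}

```text
time: 8.05
tool_pos: [0.6142, 0.1397, 0.1801]
tool_rot: [0.028, -0.005, 1.0, -0.004]
contact_force: [0.4, 0.1, -0.3]
gripper_width: 0.997
```

```bash
python3 - <<'E'
from h import *
go(.617,-.251,.15)
im,d,K,T=look('wrist'); P=cloud(d,K,T); np.savez('w3.npz',im,d,K,T)
q=P.reshape(-1,3); q=q[(np.hypot(q[:,0]-.617,q[:,1]-.2375)<.07)]
r=q[(q[:,2]<.01)&(q[:,2]>.004)]; c=q[(q[:,2]>.053)&(q[:,2]<.07)]
A=np.c_[2*r[:,:2],np.ones(len(r))]; s=np.linalg.lstsq(A,(r[:,:2]**2).sum(1),rcond=None)[0]; print('rim',s[:2],np.sqrt(s[2]+s[:2]@s[:2]))
print('case',cv2.minEnclosingCircle((c[:,:2]*1000).astype(np.float32)),c[:,2].mean(),np.linalg.lstsq(np.c_[c[:,:2],np.ones(len(c))],c[:,2],rcond=None)[0])
save('w3',im)
E
```

```text
t 8.05 tcp [0.6142 0.1397 0.1801] yaw(jaw-90) 0.57 tilt [-0.056 -0.008 -0.998] w 0.997 shift mm [   2.9 -390.5   33. ]
rim [0.61733178 0.23758358] 0.041971816429899694
case ((617.3484497070312, 238.0117950439453), 31.928346633911133) 0.05799242676647503 [0.00529628 0.0078889  0.05286081]
```

View pics/w3.png

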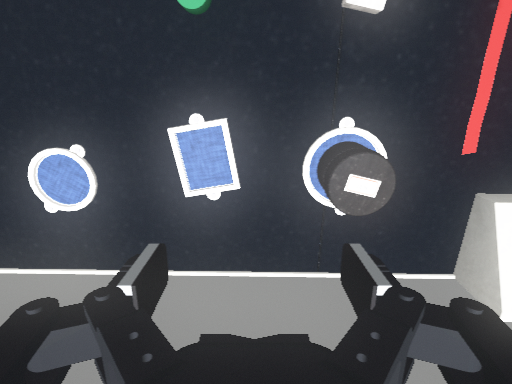

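Case sits centred in the large holder, upright, at (617.3,238.0) against the rim centre (617.3,237.6). Now the jar.

{"method": "step_arm", "body": {
  "steps": [
    [0,-40,0,0.6],
    [0,-50,0,0],
    [0,-50,0,0],
    [0,-50,0,0],
    [0,-50,0,0],
    [0,-45,0,0],
    [0,-40,0,0],
    [0,-20,0,0]
  ]
}}

```text
time: 8.9
tool_pos: [0.6159, -0.2136, 0.193]
tool_rot: [0.034, -0.001, 0.999, -0.004]
contact_force: [-0.4, 0.2, 0.3]
gripper_width: 1.005
```

```bash
python3 - <<'E'
from h import *
go(.617,-.251,.15)
z=np.load('w3.npz'); im,d,K,T=[z['arr_%d'%i] for i in range(4)]; P=cloud(d,K,T)
r=P.reshape(-1,3); r=r[(abs(r[:,0]-.61)<.08)&(abs(r[:,1]-.086)<.06)&(r[:,2]>.0045)&(r[:,2]<.011)]
print('oblong',cv2.minAreaRect((r[:,:2]*1000).astype(np.float32)),len(r))
r=P.reshape(-1,3); r=r[(np.hypot(r[:,0]-.636,r[:,1]+.075)<.06)&(r[:,2]>.0045)&(r[:,2]<.011)]
A=np.c_[2*r[:,:2],np.ones(len(r))]; s=np.linalg.lstsq(A,(r[:,:2]**2).sum(1),rcond=None)[0]; print('rim',s[:2],np.sqrt(s[2]+s[:2]@s[:2]))
E
```

```text
t 8.9 tcp [ 0.6159 -0.2136  0.193 ] yaw(jaw-90) 0.15 tilt [-0.068 -0.008 -0.998] w 1.005 shift mm [  2.  -37.1  43.3]
oblong ((607.6320190429688, 84.90815734863281), (77.6356201171875, 62.54533386230469), 10.117348670959473) 970
rim [ 0.63398999 -0.07516858] 0.03373731750406144
```

{"method": "step_arm", "body": {
  "steps": [
    [2,-15,0,0],
    [0,-12,0,0],
    [0,-10,0,0],
    [0,0,0,0],
    [0,0,0,0]
  ]
}}

```text
time: 9.4
tool_pos: [0.6144, -0.2529, 0.1954]
tool_rot: [0.035, -0.001, 0.999, -0.004]
contact_force: [0.1, 0.2, -0.6]
gripper_width: 1.004
```

```bash
cat >>h.py <<'E'
def dbg():
    s=state(); print('J',np.round(s['joint_pos'],3),'eff',np.round(s['joint_efforts'],1),'vel',np.round(s['joint_vel'],3))
E
python3 - <<'E'
from h import *
go(.617,-.251,.15); dbg()
im,d,K,T=look('wrist'); P=cloud(d,K,T)
q=P.reshape(-1,3); q=q[(np.hypot(q[:,0]-.617,q[:,1]+.251)<.05)]
c=q[(q[:,2]>.054)&(q[:,2]<.07)]
print('cap',cv2.minEnclosingCircle((c[:,:2]*1000).astype(np.float32)),c[:,2].mean())
save('w4',im)
E
```

```text
t 9.4 tcp [ 0.6144 -0.2529  0.1954] yaw(jaw-90) 0.09 tilt [-0.07  -0.008 -0.998] w 1.004 shift mm [ 0.6  2.3 45.4]
J [-0.514  0.124  1.598  0.028  1.354 -2.092] eff [ -0.5 -42.1 -36.8   0.1  -0.2  -0. ] vel [ 0.001 -0.    -0.003 -0.001  0.001 -0.002]
cap ((616.9104614257812, -251.8597869873047), 15.053814888000488) 0.05993106556263793
```

View pics/w4.png

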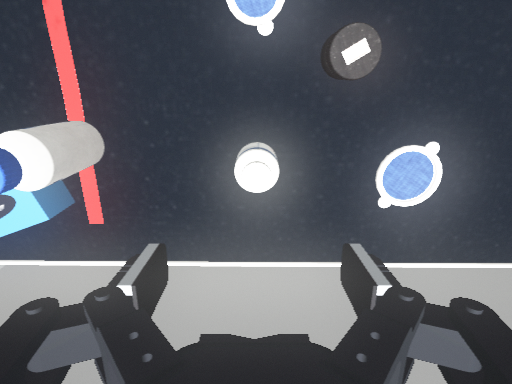

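Jar cap is at pixel (257,170), world (0.617,-0.252), radius 15 mm as expected. The tool tilt grows with fast moves, so I'll go slower from here.

{"method": "step_arm", "body": {
  "steps": [
    [2,0,20,0],
    [2,0,25,0],
    [2,0,25,0],
    [1,0,25,0],
    [1,0,25,0],
    [1,0,20,0],
    [0,0,5,0],
    [0,0,0,0]
  ]
}}

```text
time: 10.25
tool_pos: [0.6189, -0.2464, 0.0477]
tool_rot: [0.037, -0.006, 0.999, -0.004]
contact_force: [0.7, -0.4, 0.8]
gripper_width: 1.001
```

```bash
python3 - <<'E'
from h import *
go(.618,-.252,.010); dbg()
E
```

```text
t 10.25 tcp [ 0.6189 -0.2464  0.0477] yaw(jaw-90) 0.68 tilt [-0.074 -0.009 -0.997] w 1.001 shift mm [ 3.7 -5.3 37.6]
J [-0.503  0.274  1.69   0.032  1.109 -2.099] eff [ -0.1 -43.9 -32.3   0.1  -0.2  -0. ] vel [ 0.01   0.001  0.008 -0.001  0.004 -0.   ]
```

{"method": "step_arm", "body": {
  "steps": [
    [3,-5,10,0.6],
    [1,0,12,0],
    [0,0,10,0],
    [0,0,4,0],
    [0,0,0,0]
  ]
}}

```text
time: 10.75
tool_pos: [0.6198, -0.2528, 0.0126]
tool_rot: [0.039, -0.001, 0.999, -0.005]
contact_force: [0.1, 0.1, 0.5]
gripper_width: 1.002
```

```bash
python3 - <<'E'
from h import *
go(.618,-.252,.010)
E
```

```text
t 10.75 tcp [ 0.6198 -0.2528  0.0126] yaw(jaw-90) 0.06 tilt [-0.079 -0.01  -0.997] w 1.002 shift mm [2.  0.9 2.4]
```

Close enough; nudge and grip.

{"method": "step_arm", "body": {
  "steps": [
    [2,1,3,0],
    [0,0,0,0]
  ]
}}

```text
time: 10.95
tool_pos: [0.6182, -0.252, 0.0094]
tool_rot: [0.04, -0.001, 0.999, -0.005]
contact_force: [-0.4, 0.5, 1.6]
gripper_width: 0.998
```

{"method": "step_arm", "body": {
  "steps": [
    [0,0,0,0],
    [0,0,0,0],
    [0,0,0,0],
    [0,0,0,0],
    [0,0,0,0],
    [0,0,0,0],
    [0,0,0,0]
  ],
  "claw": 0
}}

```text
time: 11.65
tool_pos: [0.6189, -0.2523, 0.0109]
tool_rot: [0.041, -0.001, 0.999, -0.006]
contact_force: [-0.2, -0.5, -0.1]
gripper_width: 0.514
```

{"method": "step_arm", "body": {
  "steps": [
    [0,0,-8,0],
    [0,0,-15,0],
    [0,0,-15,0],
    [0,0,-8,0],
    [0,0,0,0]
  ]
}}

```text
time: 12.15
tool_pos: [0.6152, -0.2519, 0.0617]
tool_rot: [0.041, -0.001, 0.999, -0.006]
contact_force: [-0.0, 0.0, -0.4]
gripper_width: 0.515
```

```bash
python3 - <<'E'
from h import *
go(.635,-.075,.055)
E
```

```text
t 12.15 tcp [ 0.6152 -0.2519  0.0617] yaw(jaw-90) 0.06 tilt [-0.082 -0.012 -0.997] w 0.515 shift mm [-19.5 177.    6.2]
```

{"method": "step_arm", "body": {
  "steps": [
    [-3,15,0,0],
    [-3,25,0,0],
    [-3,25,0,0],
    [-3,25,0,0],
    [-3,25,0,0],
    [-3,25,0,0],
    [-3,20,0,0],
    [0,5,0,0]
  ]
}}

```text
time: 12.95
tool_pos: [0.6353, -0.0746, 0.0595]
tool_rot: [0.04, -0.0, 0.999, -0.005]
contact_force: [-0.3, 0.8, -0.9]
gripper_width: 0.516
```

```bash
python3 - <<'E'
from h import *
go(.636,-.075,.055)
E
```

```text
t 12.95 tcp [ 0.6353 -0.0746  0.0595] yaw(jaw-90) -0.0 tilt [-0.079 -0.009 -0.997] w 0.516 shift mm [-0.3 -0.3  4.5]
```

{"method": "step_arm", "body": {
  "steps": [
    [1,0,10,0],
    [1,0,12,0],
    [1,0,12,0],
    [0,0,8,0],
    [0,0,3,0],
    [0,0,0,0]
  ]
}}

```text
time: 13.55
tool_pos: [0.636, -0.0763, 0.0131]
tool_rot: [0.039, 0.001, 0.999, -0.004]
contact_force: [0.4, -0.1, -0.8]
gripper_width: 0.513
```

```bash
python3 - <<'E'
from h import *
go(.636,-.075,.013); print(state()['contact_force'])
E
```

```text
t 13.55 tcp [ 0.636  -0.0763  0.0131] yaw(jaw-90) -0.11 tilt [-0.077 -0.008 -0.997] w 0.513 shift mm [-0.   1.3  0.1]
[ 0.3513648  -0.08877686 -0.82923826]
```

{"method": "step_arm", "body": {
  "steps": [
    [0,1,1,0],
    [0,0,1,0],
    [0,0,0,0]
  ]
}}

```text
time: 13.85
tool_pos: [0.6371, -0.0772, 0.0128]
tool_rot: [0.039, 0.002, 0.999, -0.004]
contact_force: [-0.1, 0.1, -0.8]
gripper_width: 0.516
```

{"method": "step_arm", "body": {
  "steps": [
    [0,0,0,0],
    [0,0,0,0],
    [0,0,0,0],
    [0,0,0,0]
  ],
  "claw": 90
}}

```text
time: 14.25
tool_pos: [0.6362, -0.0782, 0.0107]
tool_rot: [0.038, 0.003, 0.999, -0.004]
contact_force: [0.4, -0.5, -0.2]
gripper_width: 0.9
```

{"method": "step_arm", "body": {
  "steps": [
    [-5,0,-15,0],
    [0,0,-25,0],
    [0,0,-25,0],
    [0,0,-25,0],
    [0,0,-20,0],
    [10,5,-10,0],
    [25,15,0,0],
    [25,20,0,0]
  ]
}}

```text
time: 15.05
tool_pos: [0.5768, -0.0384, 0.1403]
tool_rot: [0.043, 0.004, 0.999, -0.005]
contact_force: [0.1, 1.0, 0.5]
gripper_width: 0.897
```

```bash
python3 - <<'E'
from h import *
go(.455,.082,.12)
im,d,K,T=look('wrist'); P=cloud(d,K,T); np.savez('w5.npz',im,d,K,T)
q=P.reshape(-1,3); q=q[(np.hypot(q[:,0]-.634,q[:,1]+.075)<.06)]
r=q[(q[:,2]<.01)&(q[:,2]>.004)]; c=q[(q[:,2]>.056)&(q[:,2]<.07)]
A=np.c_[2*r[:,:2],np.ones(len(r))]; s=np.linalg.lstsq(A,(r[:,:2]**2).sum(1),rcond=None)[0]; print('rim',s[:2],np.sqrt(s[2]+s[:2]@s[:2]))
if len(c): print('cap',cv2.minEnclosingCircle((c[:,:2]*1000).astype(np.float32)),c[:,2].mean())
save('w5',im)
E
```

```text
t 15.05 tcp [ 0.5768 -0.0384  0.1403] yaw(jaw-90) -0.49 tilt [-0.086 -0.01  -0.996] w 0.897 shift mm [124.  119.6   8.3]
rim [ 0.63399072 -0.07577793] 0.03280057039532049
cap ((634.961181640625, -77.28836059570312), 15.152771949768066) 0.0616085835370236
```

View pics/w5.png

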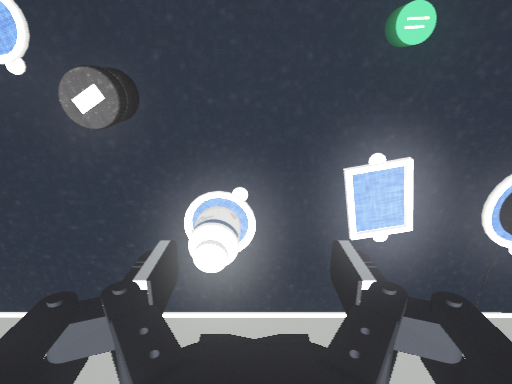

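The jar stands in the medium holder at (215,240): cap offset about 1.8 mm from the rim centre, height up 2 mm as it should be. Now the mount at (415,22).

{"method": "step_arm", "body": {
  "steps": [
    [15,15,0,-0.5],
    [20,20,0,0],
    [20,20,0,0],
    [20,20,0,0],
    [20,20,0,0],
    [15,15,0,0],
    [8,8,0,0],
    [0,0,0,0]
  ]
}}

```text
time: 15.9
tool_pos: [0.4547, 0.0872, 0.1376]
tool_rot: [0.049, -0.002, 0.999, -0.005]
contact_force: [-0.5, -0.0, 0.3]
gripper_width: 0.899
```

```bash
python3 - <<'E'
from h import *
go(.455,.082,.10)
im,d,K,T=look('wrist'); P=cloud(d,K,T); np.savez('w6.npz',im,d,K,T)
q=P.reshape(-1,3); q=q[(np.hypot(q[:,0]-.455,q[:,1]-.082)<.04)]
c=q[(q[:,2]>.019)&(q[:,2]<.03)]
print('mount',cv2.minEnclosingCircle((c[:,:2]*1000).astype(np.float32)),c.mean(0))
E
```

```text
t 15.9 tcp [0.4547 0.0872 0.1376] yaw(jaw-90) 0.23 tilt [-0.097 -0.01  -0.995] w 0.899 shift mm [ 3.4 -4.9 37.5]
mount ((454.8359680175781, 82.7929916381836), 15.031280517578125) [0.45441053 0.08287245 0.02030555]
```

{"method": "step_arm", "body": {
  "steps": [
    [4,-4,12,0.2],
    [2,0,20,0],
    [2,0,20,0],
    [2,0,20,0],
    [2,0,18,0],
    [1,0,10,0],
    [0,0,3,0],
    [0,0,0,0]
  ],
  "claw": 70
}}

```text
time: 16.75
tool_pos: [0.4563, 0.075, 0.0288]
tool_rot: [0.05, 0.004, 0.999, -0.006]
contact_force: [0.1, 0.1, 1.0]
gripper_width: 0.696
```

```bash
python3 - <<'E'
from h import *
go(.4555,.083,.0085)
E
```

```text
t 16.75 tcp [0.4563 0.075  0.0288] yaw(jaw-90) -0.5 tilt [-0.099 -0.012 -0.995] w 0.696 shift mm [ 2.9  8.2 20. ]
```

{"method": "step_arm", "body": {
  "steps": [
    [2,5,4,-0.5],
    [1,3,6,0],
    [0,0,6,0],
    [0,0,3,0],
    [0,0,0,0]
  ]
}}

```text
time: 17.25
tool_pos: [0.4576, 0.0836, 0.0106]
tool_rot: [0.052, -0.001, 0.999, -0.006]
contact_force: [-0.1, 0.3, -0.1]
gripper_width: 0.703
```

```bash
python3 - <<'E'
from h import *
go(.4555,.083,.0085)
E
```

```text
t 17.25 tcp [0.4576 0.0836 0.0106] yaw(jaw-90) 0.06 tilt [-0.104 -0.012 -0.994] w 0.703 shift mm [ 2.3 -0.6  1.8]
```

{"method": "step_arm", "body": {
  "steps": [
    [2,-1,2,0],
    [0,0,1,0],
    [0,0,0,0]
  ]
}}

```text
time: 17.55
tool_pos: [0.4562, 0.0825, 0.0075]
tool_rot: [0.053, -0.001, 0.999, -0.006]
contact_force: [-0.3, -1.4, -0.2]
gripper_width: 0.703
```

{"method": "step_arm", "body": {
  "steps": [
    [0,0,0,0],
    [0,0,0,0],
    [0,0,0,0],
    [0,0,0,0],
    [0,0,0,0],
    [0,0,0,0],
    [0,0,0,0]
  ],
  "claw": 0
}}

```text
time: 18.25
tool_pos: [0.4567, 0.0824, 0.0081]
tool_rot: [0.053, -0.001, 0.999, -0.006]
contact_force: [-0.4, -0.3, 0.7]
gripper_width: 0.324
```

{"method": "step_arm", "body": {
  "steps": [
    [0,0,-10,0],
    [0,0,-20,0],
    [0,0,-25,0],
    [0,0,-25,0],
    [0,0,-25,0],
    [0,0,-5,0],
    [0,0,0,0]
  ]
}}

```text
time: 18.95
tool_pos: [0.4434, 0.0838, 0.1234]
tool_rot: [0.053, -0.001, 0.999, -0.006]
contact_force: [0.1, -0.4, -0.3]
gripper_width: 0.321
```

```bash
python3 - <<'E'
from h import *
go(.4535,-.2545,.1)
z=np.load('w1.npz'); im,d,K,T=[z['arr_%d'%i] for i in range(4)]; P=cloud(d,K,T)
r=P.reshape(-1,3); r=r[(np.hypot(r[:,0]-.453,r[:,1]+.2545)<.045)&(r[:,2]>.0035)&(r[:,2]<.011)]
A=np.c_[2*r[:,:2],np.ones(len(r))]; s=np.linalg.lstsq(A,(r[:,:2]**2).sum(1),rcond=None)[0]; print('rim',len(r),s[:2],np.sqrt(s[2]+s[:2]@s[:2]))
E
```

```text
t 18.95 tcp [0.4434 0.0838 0.1234] yaw(jaw-90) 0.06 tilt [-0.105 -0.012 -0.994] w 0.321 shift mm [  -6.9 -338.    28.5]
rim 680 [ 0.45078948 -0.2530522 ] 0.02581638016238388
```

{"method": "step_arm", "body": {
  "steps": [
    [-2,-25,0,0],
    [0,-35,0,0],
    [0,-35,0,0],
    [0,-35,0,0],
    [0,-35,0,0],
    [0,-35,0,0],
    [0,-35,0,0],
    [0,-35,0,0]
  ]
}}

```text
time: 19.75
tool_pos: [0.441, -0.1904, 0.115]
tool_rot: [0.046, -0.005, 0.999, -0.003]
contact_force: [0.4, -0.0, 0.1]
gripper_width: 0.322
```

{"method": "step_arm", "body": {
  "steps": [
    [0,-30,0,0],
    [0,-20,0,0],
    [0,-10,0,0],
    [0,0,0,0],
    [0,0,0,0]
  ]
}}

```text
time: 20.25
tool_pos: [0.4375, -0.2541, 0.1076]
tool_rot: [0.041, -0.001, 0.999, 0.001]
contact_force: [-0.3, 0.1, -0.1]
gripper_width: 0.325
```

```bash
python3 - <<'E'
from h import *
go(.453,-.2535,.06)
im,d,K,T=look('wrist'); P=cloud(d,K,T); np.savez('w7.npz',im,d,K,T)
r=P.reshape(-1,3); r=r[(np.hypot(r[:,0]-.452,r[:,1]+.2535)<.034)&(r[:,2]>.0035)&(r[:,2]<.011)]
A=np.c_[2*r[:,:2],np.ones(len(r))]; s=np.linalg.lstsq(A,(r[:,:2]**2).sum(1),rcond=None)[0]; print('rim',len(r),s[:2],np.sqrt(s[2]+s[:2]@s[:2]))
save('w7',im)
E
```

```text
t 20.25 tcp [ 0.4375 -0.2541  0.1076] yaw(jaw-90) 0.17 tilt [-0.083  0.002 -0.997] w 0.325 shift mm [-11.6   0.4  48.7]
rim 942 [ 0.45025136 -0.25373905] 0.02578475894153545
```

View pics/w7.png

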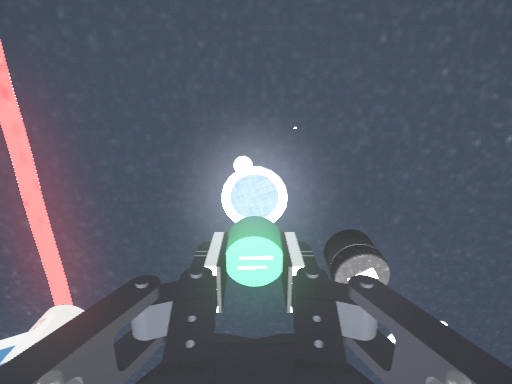

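The mount is held upright over the small holder, which shows at (254,196). Its rim fit gives (0.4505,-0.2537). Lowering.

{"method": "step_arm", "body": {
  "steps": [
    [-4,0,15,0.2],
    [-3,0,20,0],
    [-1,0,20,0],
    [0,0,15,0],
    [0,0,8,0],
    [0,0,0,0]
  ]
}}

```text
time: 20.9
tool_pos: [0.454, -0.2473, 0.0288]
tool_rot: [0.042, -0.004, 0.999, 0.001]
contact_force: [-0.4, 0.6, -0.1]
gripper_width: 0.32
```

```bash
python3 - <<'E'
from h import *
go(.4525,-.2537,.0105)
E
```

```text
t 20.9 tcp [ 0.454  -0.2473  0.0288] yaw(jaw-90) 0.49 tilt [-0.085  0.002 -0.996] w 0.32 shift mm [ 3.1 -6.4 18.1]
```

{"method": "step_arm", "body": {
  "steps": [
    [2,-4,3,0.4],
    [1,-3,4,0],
    [0,0,4,0],
    [0,0,3,0],
    [0,0,0,0]
  ]
}}

```text
time: 21.4
tool_pos: [0.4536, -0.2555, 0.0163]
tool_rot: [0.044, -0.001, 0.999, -0.0]
contact_force: [-0.2, 0.7, 0.0]
gripper_width: 0.32
```

```bash
python3 - <<'E'
from h import *
go(.4525,-.2537,.0105)
E
```

```text
t 21.4 tcp [ 0.4536 -0.2555  0.0163] yaw(jaw-90) 0.1 tilt [-0.089 -0.    -0.996] w 0.32 shift mm [1.6 1.9 5.7]
```

{"method": "step_arm", "body": {
  "steps": [
    [1,2,3,0],
    [0,0,2,0],
    [0,0,1,0],
    [0,0,0,0]
  ]
}}

```text
time: 21.8
tool_pos: [0.4535, -0.2538, 0.0104]
tool_rot: [0.045, -0.001, 0.999, -0.0]
contact_force: [-0.1, 0.6, -0.0]
gripper_width: 0.323
```

```bash
python3 - <<'E'
from h import *
go(.4525,-.2537,.0105);print(state()['contact_force'])
E
```

```text
t 21.8 tcp [ 0.4535 -0.2538  0.0104] yaw(jaw-90) 0.09 tilt [-0.089 -0.001 -0.996] w 0.323 shift mm [ 1.   0.1 -0.2]
[-0.07712015  0.60548334 -0.01199299]
```

Release, with a slow part-open, then rise and look.

{"method": "step_arm", "body": {
  "steps": [
    [0,0,0,0],
    [0,0,0,0],
    [0,0,0,0],
    [0,0,0,0]
  ],
  "claw": 65
}}

```text
time: 22.2
tool_pos: [0.4537, -0.2538, 0.0105]
tool_rot: [0.045, -0.001, 0.999, -0.001]
contact_force: [-0.5, -0.4, 0.9]
gripper_width: 0.646
```

{"method": "step_arm", "body": {
  "steps": [
    [-2,0,-10,0],
    [0,0,-20,0],
    [0,0,-25,0],
    [0,0,-25,0],
    [0,0,-25,0],
    [0,15,-20,0],
    [0,25,0,0],
    [0,15,0,0]
  ]
}}

```text
time: 23.0
tool_pos: [0.445, -0.199, 0.1461]
tool_rot: [0.047, 0.001, 0.999, -0.002]
contact_force: [0.6, 0.0, -0.5]
gripper_width: 0.65
```

```bash
python3 - <<'E'
from h import *
go(.438,.237,.13)
im,d,K,T=look('wrist'); P=cloud(d,K,T); np.savez('w8.npz',im,d,K,T)
q=P.reshape(-1,3); q=q[np.hypot(q[:,0]-.452,q[:,1]+.2535)<.034]; r=q[(q[:,2]>.0035)&(q[:,2]<.009)]; c=q[(q[:,2]>.02)&(q[:,2]<.03)]
A=np.c_[2*r[:,:2],np.ones(len(r))]; s=np.linalg.lstsq(A,(r[:,:2]**2).sum(1),rcond=None)[0]; print('rim',len(r),s[:2],np.sqrt(s[2]+s[:2]@s[:2]))
print('mount',cv2.minEnclosingCircle((c[:,:2]*1000).astype(np.float32)),c[:,2].mean(),np.linalg.lstsq(np.c_[c[:,:2],np.ones(len(c))],c[:,2],rcond=None)[0])
save('w8',im)
E
```

```text
t 23.0 tcp [ 0.445  -0.199   0.1461] yaw(jaw-90) -0.11 tilt [-0.093 -0.004 -0.996] w 0.65 shift mm [  9.1 436.1  13.7]
rim 949 [ 0.45100262 -0.25368686] 0.025414642234022285
mount ((452.08404541015625, -253.46820068359375), 15.157137870788574) 0.022168469931226262 [-0.00076123 -0.00361085  0.02159814]
```

View pics/w8.png

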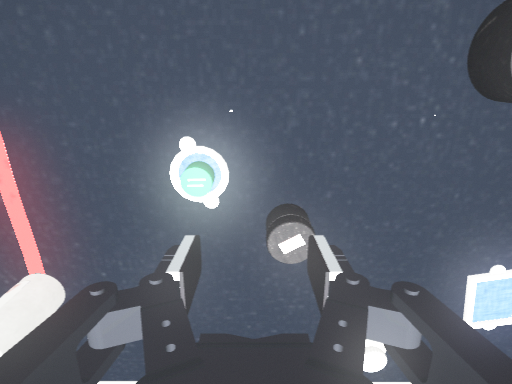

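Mount flat in the small holder at (197,180), 1 mm off centre. Now the block.

{"method": "step_arm", "body": {
  "steps": [
    [0,25,0,0],
    [0,38,0,0],
    [0,38,0,0],
    [0,38,0,0],
    [0,38,0,0],
    [0,38,0,0],
    [0,38,0,0],
    [0,38,0,0]
  ]
}}

```text
time: 23.85
tool_pos: [0.4454, 0.0994, 0.1447]
tool_rot: [0.048, 0.003, 0.999, -0.004]
contact_force: [-0.3, 0.1, -0.1]
gripper_width: 0.652
```

{"method": "step_arm", "body": {
  "steps": [
    [0,38,0,0],
    [0,35,0,0],
    [0,30,0,0],
    [0,20,0,0],
    [0,10,0,0],
    [0,0,0,0],
    [0,0,0,0]
  ]
}}

```text
time: 24.55
tool_pos: [0.4441, 0.2409, 0.1417]
tool_rot: [0.046, -0.001, 0.999, -0.005]
contact_force: [-0.5, -0.3, 0.0]
gripper_width: 0.651
```

```bash
python3 - <<'E'
from h import *
go(.438,.237,.13)
im,d,K,T=look('wrist'); P=cloud(d,K,T); np.savez('w9.npz',im,d,K,T)
q=P.reshape(-1,3); q=q[np.hypot(q[:,0]-.438,q[:,1]-.237)<.05]
b=q[(q[:,2]>.012)&(q[:,2]<.03)]; print('block',cv2.minAreaRect((b[:,:2]*1000).astype(np.float32)),len(b))
s=q[(q[:,2]>.021)&(q[:,2]<.03)]; print('step',cv2.minAreaRect((s[:,:2]*1000).astype(np.float32)),s.mean(0))
save('w9',im)
E
```

```text
t 24.55 tcp [0.4441 0.2409 0.1417] yaw(jaw-90) 0.1 tilt [-0.093 -0.01  -0.996] w 0.651 shift mm [ 7.2 -3.7 11.1]
block ((440.5894470214844, 238.98973083496094), (34.93474578857422, 49.91606521606445), 79.549560546875) 1821
step ((426.943115234375, 241.61105346679688), (30.110424041748047, 20.270448684692383), 80.1762466430664) [0.42653379 0.24147317 0.02332943]
```

View pics/w9.png

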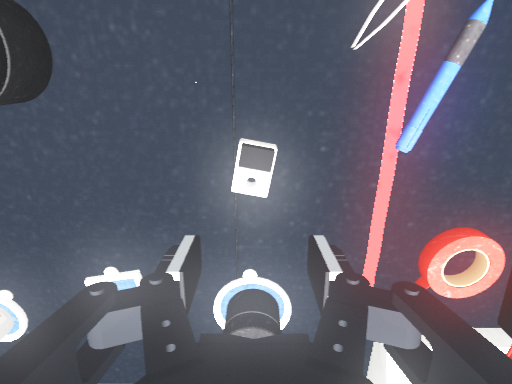

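Block at pixel (256,168): centre (0.4406,0.239), 50×35 mm, yaw about -10.3°, step on its -x half. The oblong holder's yaw is +10.1°. I'll turn to match the block and descend.

{"method": "step_arm", "body": {
  "steps": [
    [2,-1,5,5.2],
    [2,0,15,5.2],
    [2,0,20,0],
    [2,0,20,0],
    [2,0,20,0],
    [1,0,12,0],
    [0,0,4,0],
    [0,0,0,0]
  ],
  "claw": 75
}}

```text
time: 25.4
tool_pos: [0.4457, 0.2324, 0.0441]
tool_rot: [0.049, 0.099, 0.994, -0.001]
contact_force: [0.3, 0.4, 1.0]
gripper_width: 0.748
```

```bash
python3 - <<'E'
from h import *
go(.441,.239,.0075)
E
```

```text
t 25.4 tcp [0.4457 0.2324 0.0441] yaw(jaw-90) -11.41 tilt [-0.098  0.008 -0.995] w 0.748 shift mm [ 9.5  5.3 35.9]
```

{"method": "step_arm", "body": {
  "steps": [
    [4,2,6,-1],
    [3,2,10,0],
    [1,1,10,0],
    [0,0,7,0],
    [0,0,2,0],
    [0,0,0,0]
  ]
}}

```text
time: 26.0
tool_pos: [0.4439, 0.2397, 0.0081]
tool_rot: [0.051, 0.09, 0.995, -0.0]
contact_force: [1.1, 0.2, -0.3]
gripper_width: 0.749
```

```bash
python3 - <<'E'
from h import *
go(.441,.239,.0075)
E
```

```text
t 26.0 tcp [0.4439 0.2397 0.0081] yaw(jaw-90) -10.31 tilt [-0.102  0.009 -0.995] w 0.749 shift mm [ 2.8 -1.2  0.3]
```

{"method": "step_arm", "body": {
  "steps": [
    [3,-1,1,0],
    [0,0,0,0],
    [0,0,0,0]
  ]
}}

```text
time: 26.3
tool_pos: [0.441, 0.2393, 0.0071]
tool_rot: [0.052, 0.09, 0.995, -0.0]
contact_force: [-0.6, 0.3, 0.3]
gripper_width: 0.745
```

{"method": "step_arm", "body": {
  "steps": [
    [0,0,0,0],
    [0,0,0,0],
    [0,0,0,0],
    [0,0,0,0],
    [0,0,0,0],
    [0,0,0,0],
    [0,0,0,0]
  ],
  "claw": 0
}}

```text
time: 27.0
tool_pos: [0.4417, 0.2396, 0.0081]
tool_rot: [0.052, 0.09, 0.995, 0.0]
contact_force: [-0.2, -0.1, 1.0]
gripper_width: 0.38
```

{"method": "step_arm", "body": {
  "steps": [
    [0,0,-6,0],
    [0,0,-12,0],
    [0,0,-15,0],
    [0,0,-15,0],
    [0,0,-5,0],
    [0,0,0,0]
  ]
}}

```text
time: 27.6
tool_pos: [0.4339, 0.2395, 0.0632]
tool_rot: [0.051, 0.09, 0.995, -0.0]
contact_force: [0.0, -0.4, -3.6]
gripper_width: 0.383
```

```bash
python3 - <<'E'
from h import *
go(.608,.085,.06)
E
```

```text
t 27.6 tcp [0.4339 0.2395 0.0632] yaw(jaw-90) -10.32 tilt [-0.101  0.008 -0.995] w 0.383 shift mm [-197.7 -120.8   22.3]
```

{"method": "step_arm", "body": {
  "steps": [
    [-12,-10,0,-6.8],
    [-22,-20,0,-6.8],
    [-22,-20,0,-6.8],
    [-22,-20,0,0],
    [-22,-20,0,0],
    [-15,-15,0,0],
    [-5,-5,0,0],
    [0,0,0,0]
  ]
}}

```text
time: 28.4
tool_pos: [0.5619, 0.1369, 0.072]
tool_rot: [0.046, -0.096, 0.994, -0.01]
contact_force: [-1.2, 0.5, -2.5]
gripper_width: 0.38
```

```bash
python3 - <<'E'
from h import *
go(.608,.085,.06)
E
```

```text
t 28.4 tcp [0.5619 0.1369 0.072 ] yaw(jaw-90) 10.97 tilt [-0.089 -0.028 -0.996] w 0.38 shift mm [-34.  -59.4  16.8]
```

{"method": "step_arm", "body": {
  "steps": [
    [-8,-13,0,0.8],
    [-10,-17,0,0],
    [-9,-15,0,0],
    [-6,-10,0,0],
    [-2,-4,0,0],
    [0,0,0,0],
    [0,0,0,0]
  ]
}}

```text
time: 29.1
tool_pos: [0.608, 0.0817, 0.0755]
tool_rot: [0.044, -0.089, 0.995, -0.009]
contact_force: [-0.3, 0.3, -1.9]
gripper_width: 0.39
```

```bash
python3 - <<'E'
from h import *
go(.608,.085,.03)
im,d,K,T=look('wrist'); P=cloud(d,K,T); np.savez('w10.npz',im,d,K,T)
q=P.reshape(-1,3); q=q[np.hypot(q[:,0]-.608,q[:,1]-.085)<.06]
for lo,hi in((.004,.011),(.06,.1)):
    b=q[(q[:,2]>lo)&(q[:,2]<hi)]; print(cv2.minAreaRect((b[:,:2]*1000).astype(np.float32)),len(b))
save('w10',im)
E
```

```text
t 29.1 tcp [0.608  0.0817 0.0755] yaw(jaw-90) 10.18 tilt [-0.086 -0.026 -0.996] w 0.39 shift mm [ 3.3  4.4 45.3]
((599.4547119140625, 83.23616027832031), (71.77506256103516, 62.81611633300781), 10.422247886657715) 1579
((607.2529296875, 82.23017883300781), (51.46969985961914, 60.69788360595703), 9.461785316467285) 7659
```

View pics/w10.png

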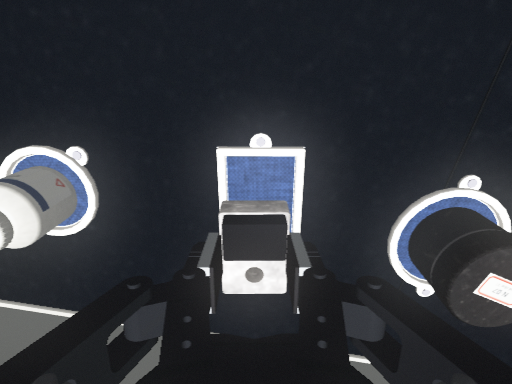

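Block aligned over the oblong holder, rim at (218–305,147–230) with yaws matching at 10.2°. Lowering.

{"method": "step_arm", "body": {
  "steps": [
    [1,2,8,0],
    [1,2,12,0],
    [1,0,12,0],
    [0,0,10,0],
    [0,0,5,0],
    [0,0,0,0]
  ]
}}

```text
time: 29.75
tool_pos: [0.6057, 0.0867, 0.0219]
tool_rot: [0.042, -0.091, 0.995, -0.009]
contact_force: [0.5, -0.8, -1.9]
gripper_width: 0.382
```

```bash
python3 - <<'E'
from h import *
go(.6085,.0853,.0105)
E
```

```text
t 29.75 tcp [0.6057 0.0867 0.0219] yaw(jaw-90) 10.34 tilt [-0.082 -0.025 -0.996] w 0.382 shift mm [-1.5 -1.6 11.6]
```

{"method": "step_arm", "body": {
  "steps": [
    [-1,-1,3,0],
    [-1,-1,3,0],
    [0,0,3,0],
    [0,0,1,0],
    [0,0,0,0]
  ]
}}

```text
time: 30.25
tool_pos: [0.6103, 0.0847, 0.0123]
tool_rot: [0.043, -0.09, 0.995, -0.009]
contact_force: [-0.3, -0.1, -2.6]
gripper_width: 0.382
```

```bash
python3 - <<'E'
from h import *
go(.6085,.0853,.0105); print(state()['contact_force'])
E
```

```text
t 30.25 tcp [0.6103 0.0847 0.0123] yaw(jaw-90) 10.32 tilt [-0.084 -0.026 -0.996] w 0.382 shift mm [1.8 1.  1.7]
[-0.29931629 -0.14148405 -2.56034922]
```

{"method": "step_arm", "body": {
  "steps": [
    [1,1,1,0],
    [0,0,0.5,0],
    [0,0,0,0]
  ]
}}

```text
time: 30.55
tool_pos: [0.6097, 0.0855, 0.0113]
tool_rot: [0.044, -0.09, 0.995, -0.009]
contact_force: [0.3, 0.7, -1.8]
gripper_width: 0.385
```

```bash
python3 - <<'E'
from h import *
go(.6085,.0853,.0105); print(state()['contact_force'])
E
```

```text
t 30.55 tcp [0.6097 0.0855 0.0113] yaw(jaw-90) 10.32 tilt [-0.085 -0.026 -0.996] w 0.385 shift mm [1.3 0.  0.7]
[ 0.25767755  0.71717736 -1.79419328]
```

Release, rise and check.

{"method": "step_arm", "body": {
  "steps": [
    [0,0,0,0],
    [0,0,0,0],
    [0,0,0,0],
    [0,0,0,0]
  ],
  "claw": 70
}}

```text
time: 30.95
tool_pos: [0.6115, 0.0856, 0.0135]
tool_rot: [0.046, -0.09, 0.995, -0.009]
contact_force: [0.0, 0.5, -1.1]
gripper_width: 0.697
```

{"method": "step_arm", "body": {
  "steps": [
    [0,0,-10,0],
    [0,0,-20,0],
    [0,0,-25,0],
    [0,0,-25,0],
    [0,0,-25,0],
    [15,0,-20,0],
    [20,0,0,0],
    [10,0,0,0]
  ]
}}

```text
time: 31.75
tool_pos: [0.5563, 0.0787, 0.1455]
tool_rot: [0.049, -0.091, 0.995, -0.009]
contact_force: [-0.5, 0.1, 0.3]
gripper_width: 0.7
```

{"method": "step_arm", "body": {
  "steps": [
    [10,0,-10,0],
    [20,0,-15,0],
    [20,0,-15,0],
    [20,0,-10,0],
    [10,0,0,0],
    [0,0,0,0],
    [0,0,0,0]
  ]
}}

```text
time: 32.45
tool_pos: [0.469, 0.0641, 0.1906]
tool_rot: [0.05, -0.09, 0.995, -0.009]
contact_force: [0.2, 0.3, 0.6]
gripper_width: 0.703
```

```bash
python3 - <<'E'
from h import *
go(.6,.085,.15)
im,d,K,T=look('wrist'); P=cloud(d,K,T); save('w11',im)
q=P.reshape(-1,3); q=q[np.hypot(q[:,0]-.608,q[:,1]-.085)<.055]
for lo,hi in((.004,.010),(.013,.03)):
    b=q[(q[:,2]>lo)&(q[:,2]<hi)]; print(cv2.minAreaRect((b[:,:2]*1000).astype(np.float32)),len(b))
for lo,hi in((.013,.020),(.023,.03)):
    b=q[(q[:,2]>lo)&(q[:,2]<hi)]; print(b.mean(0).round(4),np.linalg.lstsq(np.c_[b[:,:2],np.ones(len(b))],b[:,2],rcond=None)[0][:2].round(3))
a=look('top')[0]; save('top2',cv2.resize(a[100:280,90:430],(800,424),interpolation=cv2.INTER_CUBIC))
E
```

```text
t 32.45 tcp [0.469  0.0641 0.1906] yaw(jaw-90) 10.3 tilt [-0.098 -0.028 -0.995] w 0.703 shift mm [-128.    -1.8   53.5]
((607.6015625, 84.55325317382812), (78.27600860595703, 62.83020782470703), 10.012600898742676) 785
((608.6276245117188, 86.06816101074219), (50.57537078857422, 34.116695404052734), 9.40295124053955) 892
[0.6123 0.0867 0.0153] [-0.02  -0.004]
[0.5942 0.0832 0.0252] [ 0.016 -0.004]
```

View pics/w11.png

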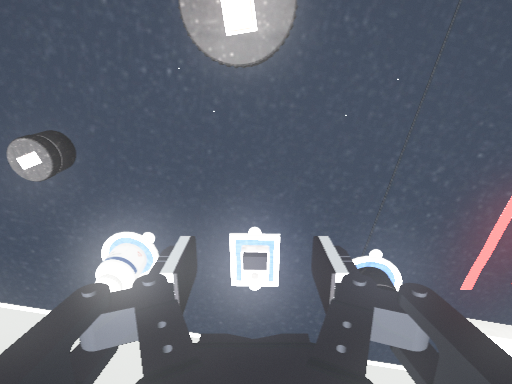

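View pics/top2.png

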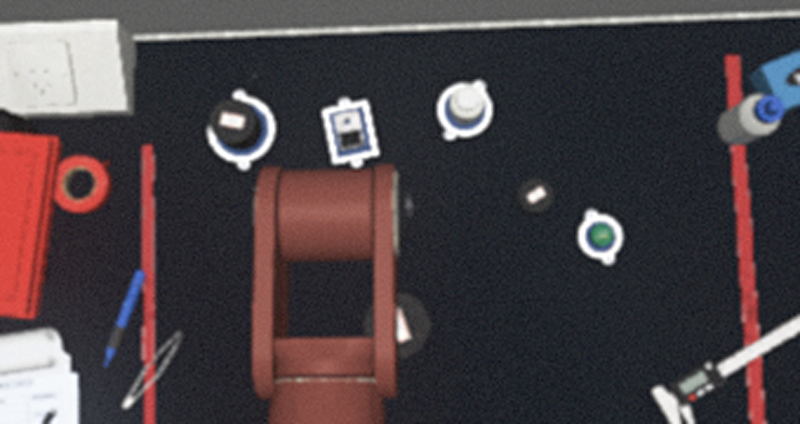

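All four pieces sit in their holders: case (235,125), block (350,130), jar (467,100) and mount (602,236) in the top crop. The bottle and tape have not moved, and the gripper is clear. Handing in.

```bash
python3 -c "
from plant import *
print(job_done())"
```

```text
the job is handed in; nothing more can be done
None
```

All four pieces are in their matching holders, placed in the order asked (case, jar, mount, block). I handed the job in at about 32.5 s, with the gripper open and clear.

| Piece | Offset from holder centre | Check after release |
|---|---|---|
| Black case (the middle-sized one) | 0.4 mm | upright, lid slope under 0.01 rad |
| White jar | 1.8 mm | cap 1.7 mm higher than on the worktop (floor is 2 mm) |
| Green mount | about 1 mm | flat, 1.9 mm higher than on the worktop |
| Steel block | about 2 mm | 9.4° against the holder's 10.0°, step 1.9 mm higher than on the worktop |

The cleaner bottle and the tape roll look unmoved in the final top view.

- **Tool tilt:** the tool drifted to about 6° off vertical over the run, which these moves cannot correct. The pieces were gripped and released at nearly the same tilt, so they stayed close to upright. By calculation, the block leaned about 2° while being carried.
- **Block flatness:** fits to its two faces gave opposite slopes of up to 0.02 rad. I took that as depth noise.
- **Depth readings:** some absolute heights read about 2 mm low, so I judged by the change in height instead.

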